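# Pack out a gel casting box with filler blocks

## Robot

A 6-joint arm with a two-finger parallel gripper is mounted at the origin on the work surface. World frame = base frame: x ahead of the robot, y to its left, z up, the work surface at z = 0. Lengths are in m, angles in rad, forces in N, time in s.
With the tool pointing down it reaches from about 0.35 to 0.775 m from the base axis. Payload 5.5 kg.
Tool frame: the origin (TCP) lies at the very end of the fingers, on their centre line; the grasp point (between the pads) lies 19 mm behind it; z points along the fingers, y is the direction in which the jaws open and shut (so a half turn about z gives the same grasp; the last joint's range is limited). The gripper opens to 85 mm and grips with 20 to 120 N. Pads are 22 mm wide; open, the fingers measure 114 mm over their backs; the gripper's body (76 mm by 85 mm) begins 54 mm behind the grasp point. The pads swing forward as they close: fully open they stand 13 mm farther back than shut.
Start: joints at [1.106, 0.313, 0.046, 1.304, 0, 1.431], TCP at [0.184, 0.545, 0.231] pointing down, gripper open.
Joint ranges: [-2.76, 2.76], [-0.86, 1.69], [-1.03, 1.26], [-2.2, 2.34], [-1.47, 1.5], [-3.14, 3.14]. Speed limits (rad/s): [2.57, 2.57, 3.14, 3.14, 3.14, 3.14].

## Interface

Orientations are given as a unit quaternion [w, x, y, z].
In Python, from workcell import get_state, read_camera, hand_in, find_in, silhouettes gives the robot as it stands. The module is installed in compiled form; this text tells all that it offers.
- The arm moves only by the tool send_rows, never from a script. Its argument "deltas" is a list that holds one entry, the list of rows, each a list of 6 numbers: the shift along the world's x, y, z in cm, then the turn, a rotation vector about the world's x, y, z in degrees. In form: [[[dx, dy, dz, wx, wy, wz], ...]]. A call has 1 to 12 rows; each row is the pose to reach, as a shift and turn from the pose commanded when the call began; what a row does not reach only later rows make up. A row lasts 1/10 s, in which the tool goes at most 50 mm and 8.59 degrees, less where a joint would pass 70% of its speed; a pose out of reach is approached as far as the arm can. A call with a gripper value outside its range is refused whole. "jaw" is the opening, from -1 (shut) to 1 (fully open), so that 0 is half open, set as the call begins (left out, the last holds). The fingers move at their own pace and stop on an object; "force" is the grip in N (left out, the last holds). Time passes only in rows, so rows that repeat a pose let the fingers close. It gives the time, the measured TCP pose, the force and the opening at its end, in the units of the state.
- get_state(): the state, without advancing time (a new reading comes with each control period).
- read_camera(name): name is "side" or "top"; returns a dict with "img" (480x640x3 uint8, red, green, blue), "z_map" (480x640 float32, m along the optical axis (not along the pixel's ray), 0 where there is no reading), "vfov" (degrees; the focal length in pixels is half the picture's height over the tangent of half this angle, whatever the lens; pixels are square), "cx", "cy" (the principal point, pixels), "k1" (the pictures are not rectified: a ray, as slopes to the right and down, at radius r is drawn at 1 + k1 r^2 times it, then the intrinsics apply), "R" (3x3) and "t" (3): a world point X has camera coordinates R X + t. Camera axes: x right, y down, z forward; pixel columns grow to the right and rows downward; lengths in m; the calibration is good to about 2 mm. A picture is of the moment at which its call begins.
- hand_in(): hands the job in, once; it reports no verdict.
Trained networks look in a picture, given as the dict that the camera call returned (one of the last four; its "shot" number tells which), for a name from the list of things; names that differ only in an ending like _2 or _b are one class to them, and where a whole thing is asked for, a point or a joint stands for the part that bears it (a point fixed in the world has none). Each returns a list of dicts, best first, with "conf" (0 to 1); they miss things now and then, are a little off and sometimes report something else, mostly with a low value. They report only what shows in the picture. A call takes as long as a camera call. They do not tell look-alikes from the thing itself.
- find_in(picture, thing): "box" ([centre column, centre row, width, height] in pixels, round what is visible of it).
- silhouettes(picture, thing): "mask" (480x640 bool, what is visible of it) and "box" ([centre column, centre row, width, height] in pixels, round what is visible of it).
The state is a dict: "clock": time; "joint_pos": joint angles; "qvel": joint speeds; "tau": joint torques, N m; "tcp_pos": TCP position; "orientation": TCP orientation; "wrist_force": force on the tool from outside, world axes, zero at the start; "ft_torque": the same for the moment, N m; "finger_gap": finger opening in m.
Only numpy, scipy, OpenCV 4.12 (cv2) and the standard library are available. Lean on these libraries where they do the work, as an engineer would, in place of code of your own. Each camera call takes 0.05 s, during which the arm holds its last target.

## Task

Pack out the clear gel casting box so that the glass cassettes in it cannot shift when it is poured: pick the two blue filler blocks whose thicknesses together fill the empty space snugly, with only a hair of play, and lower them in upright side by side until both stand on the floor of the box. Don't drop or force a block or lean on the glass, leave the other two blocks standing on the bench, and don't disturb the bottle, tip box or tube rack.

Things in the scene. Friction and masses are not known exactly. Their poses are not given: they have to be found in the camera images.
- casting_box: clear acrylic gel casting box, open at the top, with black rim strips and a grey foot, fixed on a low steel spill tray (190 x 330 x 12 mm). Chamber 106 mm wide (x) x 112 mm long (y) x 82 mm deep, walls 10 mm. Origin: centre of the chamber floor, 20 mm above the bench; z up. The glass set in it fills the +y end, across its width and up to 2 mm below the rim; the empty space is between the glass and the -y wall (inner face at y -56 mm). A block's width goes along the box's x
- glass_4: set of 4 glass gel cassettes, greenish glass with white side spacers, fixed in place: 100 mm wide (x) x 32 mm thick (y) x 80 mm high. Origin: foot of its +y face, mid-width; the set reaches from there 32 mm to -y. Either in the casting box (+y face against the box's +y wall, origin at box y +56 mm) or, when glass_6 is in the box, in the white stand beside the box on its +y side, its foot also 20 mm above the bench
- glass_6: set of 6 glass gel cassettes, greenish glass with white side spacers, fixed in place: 100 mm wide (x) x 48 mm thick (y) x 80 mm high. Origin: foot of its +y face, mid-width; the set reaches from there 48 mm to -y. Either in the casting box (+y face against the box's +y wall, origin at box y +56 mm) or, when glass_4 is in the box, in the white stand beside the box on its +y side, its foot also 20 mm above the bench
- block_24: loose filler block 24 mm thick: blue plastic, 98 mm wide (its x) x 24 mm thick (its y) x 80 mm high, standing upright on the bench, with a yellow grip tab centred on top (36 mm along x, 20 mm along y, 40 mm high, so 120 mm in all). Its two long lower edges are bevelled (3 mm in, 8 mm up). Origin: centre of its underside; z up. It may go in either way round
- block_30: loose filler block 30 mm thick: blue plastic, 98 mm wide (its x) x 30 mm thick (its y) x 80 mm high, standing upright on the bench, with a red grip tab centred on top (36 mm along x, 20 mm along y, 40 mm high, so 120 mm in all). Its two long lower edges are bevelled (3 mm in, 8 mm up). Origin: centre of its underside; z up. It may go in either way round
- block_38: loose filler block 38 mm thick: blue plastic, 98 mm wide (its x) x 38 mm thick (its y) x 80 mm high, standing upright on the bench, with a white grip tab centred on top (36 mm along x, 20 mm along y, 40 mm high, so 120 mm in all). Its two long lower edges are bevelled (3 mm in, 8 mm up). Origin: centre of its underside; z up. It may go in either way round
- block_48: loose filler block 48 mm thick: blue plastic, 98 mm wide (its x) x 48 mm thick (its y) x 80 mm high, standing upright on the bench, with a green grip tab centred on top (36 mm along x, 20 mm along y, 40 mm high, so 120 mm in all). Its two long lower edges are bevelled (3 mm in, 8 mm up). Origin: centre of its underside; z up. It may go in either way round
- reagent_bottle: bystander: loose amber bottle with blue cap, 66 mm diameter, 130 mm high; origin at its underside
- tip_box: bystander: loose grey and blue box of pipette tips, 80 x 120 x 56 mm; origin at its underside
- tube_rack: bystander: loose white rack of blue-capped tubes, 60 x 160 x 78 mm; origin at its underside
Not all that is in view belongs to the job. What is shaped like the block_24 but pink is not meant.

How it is judged:
On the way:
1. one of the two fitting blocks stands on the floor of the casting box (((y of glass_4 in the frame of casting_box below 0.075 m and (z of block_30 in the frame of casting_box between -0.004 and 0.004 m and angle between block_30's own z axis and vertical below 0.06 rad and x of block_30 in the frame of casting_box between -0.012 and 0.012 m and y of block_30 in the frame of casting_box between -0.056 and 0.056 m and linear speed of block_30 below 0.02 m/s)) or (y of glass_4 in the frame of casting_box below 0.075 m and (z of block_48 in the frame of casting_box between -0.004 and 0.004 m and angle between block_48's own z axis and vertical below 0.06 rad and x of block_48 in the frame of casting_box between -0.012 and 0.012 m and y of block_48 in the frame of casting_box between -0.056 and 0.056 m and linear speed of block_48 below 0.02 m/s)) or (y of glass_6 in the frame of casting_box below 0.075 m and (z of block_24 in the frame of casting_box between -0.004 and 0.004 m and angle between block_24's own z axis and vertical below 0.06 rad and x of block_24 in the frame of casting_box between -0.012 and 0.012 m and y of block_24 in the frame of casting_box between -0.056 and 0.056 m and linear speed of block_24 below 0.02 m/s)) or (y of glass_6 in the frame of casting_box below 0.075 m and (z of block_38 in the frame of casting_box between -0.004 and 0.004 m and angle between block_38's own z axis and vertical below 0.06 rad and x of block_38 in the frame of casting_box between -0.012 and 0.012 m and y of block_38 in the frame of casting_box between -0.056 and 0.056 m and linear speed of block_38 below 0.02 m/s)))), for 0.2 s.
At the end, for the whole second after the job is handed in: The fitting pair (30 + 48 mm with the 4-cassette set in the box, 24 + 38 mm with the 6-set) stands in the chamber at rest, within 4 mm of its floor, 12 mm of mid-width and 0.06 rad of upright; the other two stand upright (0.06 rad) on the bench over 110 mm from the box's centre (((y of glass_4 in the frame of casting_box below 0.075 m and (z of block_30 in the frame of casting_box between -0.004 and 0.004 m and angle between block_30's own z axis and vertical below 0.06 rad and x of block_30 in the frame of casting_box between -0.012 and 0.012 m and y of block_30 in the frame of casting_box between -0.056 and 0.056 m and linear speed of block_30 below 0.02 m/s) and (z of block_48 in the frame of casting_box between -0.004 and 0.004 m and angle between block_48's own z axis and vertical below 0.06 rad and x of block_48 in the frame of casting_box between -0.012 and 0.012 m and y of block_48 in the frame of casting_box between -0.056 and 0.056 m and linear speed of block_48 below 0.02 m/s) and (angle between block_24's own z axis and vertical below 0.06 rad and height (world z) of block_24 between -0.006 and 0.006 m and horizontal distance between block_24 and casting_box above 0.11 m) and (angle between block_38's own z axis and vertical below 0.06 rad and height (world z) of block_38 between -0.006 and 0.006 m and horizontal distance between block_38 and casting_box above 0.11 m)) or (y of glass_6 in the frame of casting_box below 0.075 m and (z of block_24 in the frame of casting_box between -0.004 and 0.004 m and angle between block_24's own z axis and vertical below 0.06 rad and x of block_24 in the frame of casting_box between -0.012 and 0.012 m and y of block_24 in the frame of casting_box between -0.056 and 0.056 m and linear speed of block_24 below 0.02 m/s) and (z of block_38 in the frame of casting_box between -0.004 and 0.004 m and angle between block_38's own z axis and vertical below 0.06 rad and x of block_38 in the frame of casting_box between -0.012 and 0.012 m and y of block_38 in the frame of casting_box between -0.056 and 0.056 m and linear speed of block_38 below 0.02 m/s) and (angle between block_30's own z axis and vertical below 0.06 rad and height (world z) of block_30 between -0.006 and 0.006 m and horizontal distance between block_30 and casting_box above 0.11 m) and (angle between block_48's own z axis and vertical below 0.06 rad and height (world z) of block_48 between -0.006 and 0.006 m and horizontal distance between block_48 and casting_box above 0.11 m)))); the robot touches nothing.
It fails at once if a filler block is forced: pressed on the glass or on the casting box with more than 45 N (contact force between any of block_24, block_30, block_38, block_48 and casting_box above 45 N or contact force between any of block_24, block_30, block_38, block_48 and glass_4 above 45 N or contact force between any of block_24, block_30, block_38, block_48 and glass_6 above 45 N).
It fails at once if the gripper or arm pushes on the glass with more than 10 N (contact force between any of the fingers, the arm and glass_4 above 10 N or contact force between any of the fingers, the arm and glass_6 above 10 N).
It fails at once if a block is dropped into the casting box (moves faster than 0.5 m/s inside it) ((horizontal distance between block_24 and casting_box below 0.06 m and z of block_24 in the frame of casting_box below 0.06 m and linear speed of block_24 above 0.5 m/s) or (horizontal distance between block_30 and casting_box below 0.06 m and z of block_30 in the frame of casting_box below 0.06 m and linear speed of block_30 above 0.5 m/s) or (horizontal distance between block_38 and casting_box below 0.06 m and z of block_38 in the frame of casting_box below 0.06 m and linear speed of block_38 above 0.5 m/s) or (horizontal distance between block_48 and casting_box below 0.06 m and z of block_48 in the frame of casting_box below 0.06 m and linear speed of block_48 above 0.5 m/s)).
It fails at once if the bottle, tip box or tube rack is pushed more than 30 mm or tipped (distance of any of reagent_bottle, tip_box, tube_rack from where it was at the start of the episode above 0.03 m or angle between any of reagent_bottle, tip_box, tube_rack's own z axis and vertical above 0.3 rad).
It also fails if it takes over 64 s, if anything falls off the work surface, if the arm or the gripper's body presses on something with over 40 N, if the wrist force passes 120 N, or if a joint passes its speed limit or range.

## Working session

There is one attempt and no reset: what is moved stays moved. The work goes in short steps, Python scripts to look and compute and a tool call to move; the robot and the scene stay as the last step left them, time stands still between calls to the robot, and variables do not carry over. Pictures are saved under pics/ and viewed, and the job is handed in when it is done.

Besides the shell and the picture viewer there is one more tool, called after "Call:" as name(argument=value, ...) on one line, values as JSON. send_rows: Moves the arm, as the interface text tells. Its arguments: {"type":"object","properties":{"deltas":{"type":"array","items":{"type":"array","items":{"type":"array","items":{"type":"number"}}}},"jaw":{"type":"number"},"force":{"type":"number"}},"required":["deltas"]}

```bash
mkdir -p pics; cat > h.py <<'E'
import numpy as np, cv2
from workcell import *
def save(n,p): cv2.imwrite('pics/'+n, cv2.cvtColor(p,cv2.COLOR_RGB2BGR))
def world(p,uv=None):
    f=240/np.tan(np.radians(p['vfov'])/2)
    K=np.array([[f,0,p['cx']],[0,f,p['cy']],[0,0,1.]])
    if uv is None:
        u,v=np.meshgrid(np.arange(640),np.arange(480)); uv=np.stack([u,v],-1).reshape(-1,2); z=p['z_map'].reshape(-1)
    else:
        uv=np.array(uv,float).reshape(-1,2); z=p['z_map'][uv[:,1].astype(int),uv[:,0].astype(int)]
    D=np.array([p['k1'],0,0,0,0.])
    xy=cv2.undistortPoints(uv.astype(float).reshape(-1,1,2),K,D).reshape(-1,2)
    P=np.c_[xy*z[:,None],z]
    return (P-np.array(p['t']))@np.array(p['R']), z
E
python3 - <<'E'
from h import *
print(get_state())
for n in('side','top'):
    p=read_camera(n); save(n+'0.png',p['img'])
    print(n,{k:p[k] for k in p if k not in('img','z_map')}); print(-np.array(p['R']).T@p['t'])
    np.savez(n+'0.npz',**{k:p[k] for k in p})
    for t in['casting_box','glass_4','glass_6','block_24','block_30','block_38','block_48','reagent_bottle','tip_box','tube_rack']:
        print(t,[(np.round(d['box']).tolist(),round(d['conf'],2)) for d in find_in(p,t)])
E
```

```text
{'clock': 0.0, 'joint_pos': array([ 1.10637876e+00,  3.13991326e-01,  4.49582992e-02,  1.30358318e+00,
       -7.46346947e-06,  1.43117049e+00]), 'qvel': array([-8.15236276e-04,  5.55476542e-04,  4.32152735e-04,  6.28298788e-04,
       -2.84609557e-05,  1.63035542e-04]), 'tau': array([ 3.14440713e-04, -4.80625463e+01,  2.98534083e+01,  1.94411643e-02,
       -1.82938516e-04, -2.89613538e-06]), 'tcp_pos': array([0.18328187, 0.54446467, 0.23040557]), 'orientation': array([-2.67099184e-04,  1.61682939e-01,  9.86842338e-01, -8.69861666e-04]), 'wrist_force': array([ 0.07549842,  0.22468176, -0.32384122]), 'ft_torque': array([-0.02460453, -0.00013994, -0.01488632]), 'finger_gap': 0.0850495373518209}
side {'vfov': 52.613593132050354, 'cx': 325.04046772655073, 'cy': 238.77226867455553, 'k1': 0.0037781511662156476, 'R': array([[-0.95787882, -0.28715975, -0.00272879],
       [-0.21718776,  0.73062448, -0.64731549],
       [ 0.18787667, -0.61945714, -0.7622173 ]]), 't': array([0.51399527, 0.15355679, 1.00728838]), 'shot': 1}
[0.33644985 0.65937837 0.8685749 ]
casting_box [([327.0, 312.0, 98.0, 
[... 2210 characters left out ...]
, ([507.0, 318.0, 37.0, 48.0], 0.7), ([473.0, 256.0, 34.0, 52.0], 0.65)]
block_38 [([510.0, 242.0, 37.0, 52.0], 0.8), ([416.0, 228.0, 24.0, 49.0], 0.76), ([375.0, 261.0, 37.0, 53.0], 0.76), ([406.0, 322.0, 21.0, 58.0], 0.73), ([507.0, 318.0, 37.0, 48.0], 0.7), ([473.0, 256.0, 34.0, 52.0], 0.65)]
block_48 [([510.0, 242.0, 37.0, 52.0], 0.8), ([416.0, 228.0, 24.0, 49.0], 0.76), ([375.0, 261.0, 37.0, 53.0], 0.76), ([406.0, 322.0, 21.0, 58.0], 0.73), ([507.0, 318.0, 37.0, 48.0], 0.7), ([473.0, 256.0, 34.0, 52.0], 0.65)]
reagent_bottle [([326.0, 129.0, 32.0, 40.0], 0.96)]
tip_box [([403.0, 138.0, 59.0, 47.0], 0.74)]
tube_rack [([506.0, 145.0, 83.0, 33.0], 0.77), ([472.0, 255.0, 34.0, 51.0], 0.42)]
```

View pics/side0.png

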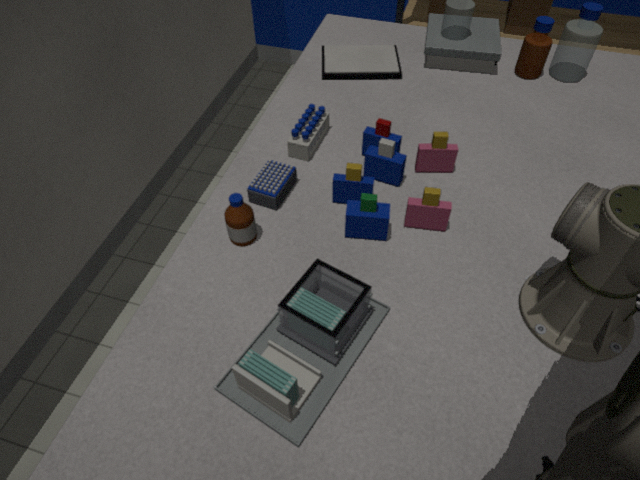

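View pics/top0.png

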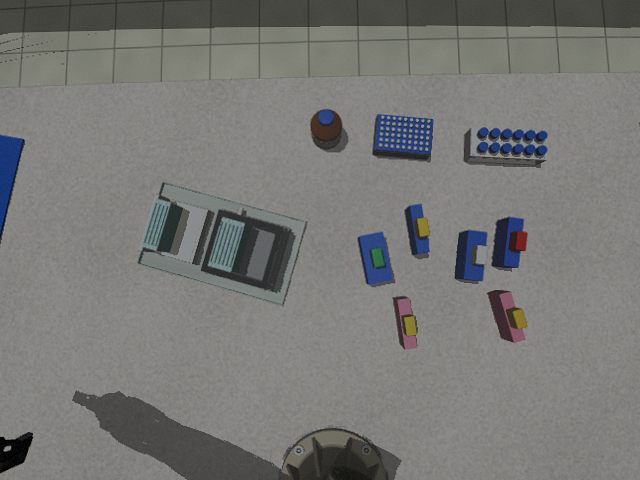

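The top view shows the blue blocks: green tab (375,260), yellow (418,229), white (472,256) and red (510,242). The pink decoys are at (406,322) and (507,317). The box is at (250,250) and the stand's glass is at (162,225). Next I zoom in on the glass sets.

```bash
python3 - <<'E'
from h import *
a=cv2.imread('pics/side0.png')[255:425,215:385]; b=cv2.imread('pics/top0.png')[180:310,135:310]
a=cv2.resize(a,(520,520),interpolation=cv2.INTER_CUBIC);cv2.imwrite('pics/za.png',a)
b=cv2.resize(b,(700,520),interpolation=cv2.INTER_CUBIC);cv2.imwrite('pics/zb.png',b)
b=cv2.imread('pics/top0.png')[195:355,350:540]
cv2.imwrite('pics/zc.png',cv2.resize(b,(712,600),interpolation=cv2.INTER_CUBIC))
p=dict(np.load('top0.npz'))
P,z=world(p); P=P.reshape(480,640,3)
# heights
for n,r in dict(stand=(130,200,190,260),box=(195,310,200,300)).items():
    pass
h=P[...,2]; print('bench z',np.median(h[350:400,450:600]))
np.set_printoptions(linewidth=250,precision=3,suppress=True)
for t in [i/10 for i in range(11)]:
    pass
# along line through box long axis: from (150,222) to (300,262)
for s in np.linspace(0,1,61):
    u=int(150+150*s);v=int(225+38*s); print(u,v,P[v,u])
E
```

```text
bench z 0.0005285071786454482
150 225 [0.537 0.354 0.1  ]
152 225 [0.537 0.35  0.099]
155 226 [0.535 0.345 0.096]
157 226 [0.535 0.342 0.094]
160 227 [0.532 0.334 0.1  ]
162 228 [0.53  0.329 0.102]
165 228 [0.531 0.327 0.088]
167 229 [0.531 0.328 0.074]
170 230 [0.53  0.329 0.053]
172 230 [0.531 0.328 0.044]
175 231 [0.531 0.329 0.021]
177 231 [0.531 0.325 0.02 ]
180 232 [0.529 0.32  0.016]
182 233 [0.526 0.314 0.019]
185 233 [0.526 0.307 0.021]
187 234 [0.524 0.303 0.018]
190 235 [0.522 0.297 0.017]
192 235 [0.522 0.291 0.022]
195 236 [0.52  0.286 0.019]
197 237 [0.516 0.278 0.032]
200 237 [0.516 0.271 0.032]
202 238 [0.515 0.272 0.013]
205 238 [0.516 0.269 0.002]
207 239 [0.514 0.263 0.006]
210 240 [0.505 0.232 0.102]
212 240 [0.505 0.229 0.1  ]
215 241 [0.503 0.223 0.1  ]
217 242 [0.501 0.219 0.1  ]
220 242 [0.501 0.213 0.098]
222 243 [0.499 0.209 0.1  ]
225 244 [0.497 0.203 0.102]
227 244 [0.497 0.199 0.099]
230 245 [0.495 0.194 0.097]
232 245 [0.495 0.19  0.096]
235 246 [0.493 0.183 0.103]
237 247 [0.491 0.179 0.101]
240 247 [0.492 0.177 0.078]
242 248 [0.491 0.178 0.054]
245 249 [0.49  0.178 0.02 ]
247 249 [0.49  0.173 0.023]
250 250 [0.488 0.168 0.016]
252 250 [0.488 0.162 0.021]
255 251 [0.486 0.156 0.021]
257 252 [0.484 0.152 0.019]
260 252 [0.483 0.146 0.018]
262 253 [0.481 0.141 0.02 ]
265 254 [0.479 0.135 0.02 ]
267 254 [0.479 0.131 0.02 ]
270 255 [0.474 0.114 0.1  ]
272 256 [0.472 0.11  0.103]
275 256 [0.472 0.106 0.09 ]
277 257 [0.472 0.108 0.031]
280 257 [0.472 0.103 0.02 ]
282 258 [0.471 0.101 0.001]
285 259 [0.468 0.094 0.002]
287 259 [0.468 0.09  0.003]
290 260 [0.466 0.083 0.005]
292 261 [0.464 0.079 0.004]
295 261 [ 0.464  0.073 -0.002]
297 262 [ 0.462  0.068 -0.001]
300 263 [ 0.459  0.062 -0.001]
```

View pics/za.png

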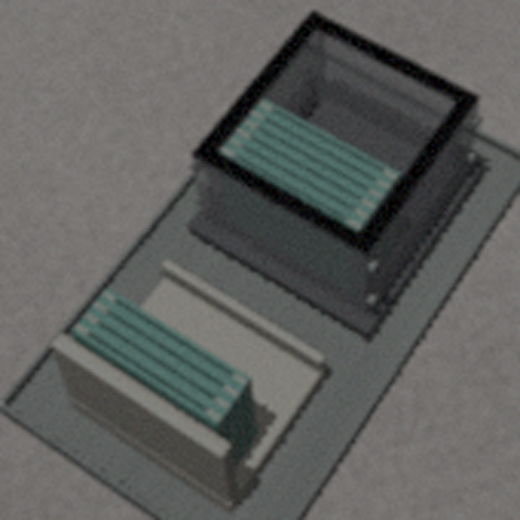

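View pics/zb.png

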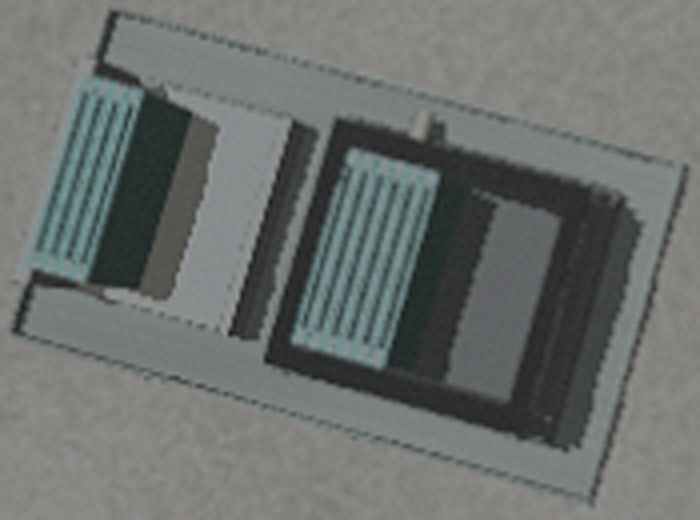

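View pics/zc.png

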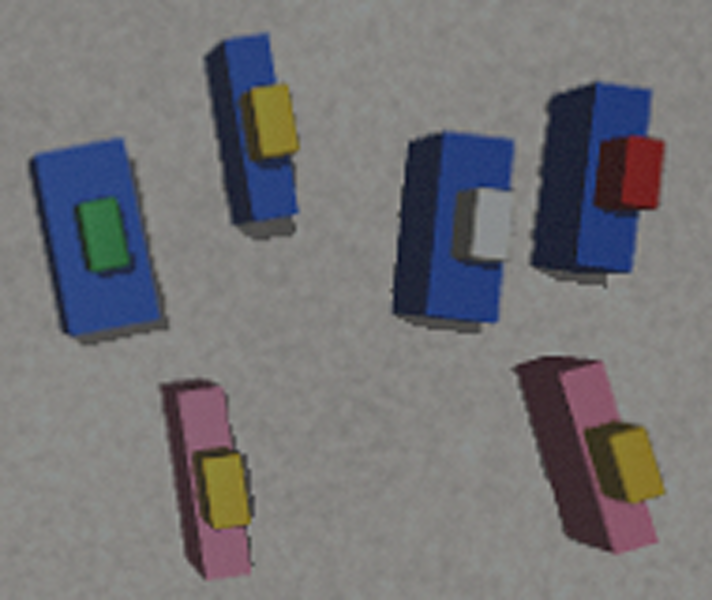

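The box set shows six panels and the stand's set shows four, so glass_6 is in the box. I therefore need block_24 (blue body, yellow tab) and block_38 (white tab). What could be mistaken for them in the top view is pink/yellow at (406,322) and (507,317), green at (377,259) and red at (510,242). My choices are (418,229) and (473,256). Next I measure the poses from both cameras.

```bash
cat > m.py <<'E'
from h import *
np.set_printoptions(linewidth=200,precision=4,suppress=True)
def rect(Q):
    (c,s,a)=cv2.minAreaRect((Q[:,:2]*1000).astype(np.float32))
    b=cv2.boxPoints((c,s,a)); e=b[1]-b[0]; f=b[2]-b[1]
    L=e if np.linalg.norm(e)>np.linalg.norm(f) else f
    yaw=np.degrees(np.arctan2(L[1],L[0]));yaw=(yaw+90)%180-90
    return np.array(c),sorted(s),yaw
def clean(Q,r=0.004,n=4):
    from scipy.spatial import cKDTree
    t=cKDTree(Q); k=np.array([len(i) for i in t.query_ball_point(Q,r)]); return Q[k>=n]
def seg(p,region,zr,col=None):
    P,z=world(p); I=p['img'].reshape(-1,3).astype(int)
    m=(z>0)&(P[:,0]>region[0])&(P[:,0]<region[1])&(P[:,1]>region[2])&(P[:,1]<region[3])&(P[:,2]>zr[0])&(P[:,2]<zr[1])
    if col: m&=col(I)
    return P[m]
blue=lambda I:(I[:,2]>1.5*I[:,0])&(I[:,2]>1.3*I[:,1])
E
python3 - <<'E'
from m import *
for n in('top','side'):
    p=dict(np.load(n+'0.npz')); print(n)
    P,z=world(p);P=P.reshape(480,640,3)
    # initial centres from top
    for nm,c in dict(b24=(0.52,-0.21),b38=(0.46,-0.33)).items():
        pass
    Q=seg(p,(.3,.7,-.5,0),(.06,.10),blue)
    # cluster
    from scipy.cluster.hierarchy import fcluster,linkage
    Q=Q[np.abs(Q[:,2]-.08)<.006]
    l=fcluster(linkage(Q[:,:2],'single'),.007,'distance')
    for i in set(l):
        if (l==i).sum()>60:
            R=rect(clean(Q[l==i])); print('blk',(l==i).sum(),R,np.median(Q[l==i][:,2]))
    T=seg(p,(.3,.7,-.5,0),(.113,.13))
    l=fcluster(linkage(T[:,:2],'single'),.007,'distance')
    I=p['img'].reshape(-1,3)
    for i in set(l):
        if (l==i).sum()>25: print('tab',(l==i).sum(),rect(T[l==i]),np.median(T[l==i][:,2]))
    dark=lambda I:(I.max(1)<45)
    B=seg(p,(.40,.58,.08,.27),(.095,.109),dark); print('rim',len(B),rect(clean(B)),np.median(B[:,2]))
    gl=lambda I:(I[:,1]>I[:,0]*1.15)&(I[:,1]>60)
    G=seg(p,(.40,.58,.08,.25),(.092,.108),gl); print('glass',len(G),rect(clean(G)),np.median(G[:,2]))
    G=seg(p,(.40,.62,.25,.4),(.092,.108),gl); print('glass4',len(G),rect(clean(G)),np.median(G[:,2]))
E
```

```text
top
blk 430 (array([ 685.1567, -375.9381]), [19.277692794799805, 137.72747802734375], np.float32(85.55081)) 0.07875774833933843
blk 550 (array([ 494.1747, -366.8449]), [32.10163879394531, 97.65864562988281], np.float32(-9.450386)) 0.08051061341788893
blk 692 (array([ 468.5862, -289.6141]), [37.968292236328125, 97.24995422363281], np.float32(-7.3557816)) 0.08048482466683798
blk 947 (array([467.0709, -92.2757]), [48.38580322265625, 96.51506805419922], np.float32(10.223801)) 0.08024805072695654
blk 394 (array([ 523.7283, -180.8265]), [24.484464645385742, 96.815673828125], np.float32(7.42955)) 0.08032755260877886
tab 215 (array([ 336.9156, -150.8007]), [20.323894500732422, 36.52175521850586], np.float32(7.6792145)) 0.11958515236217629
tab 211 (array([ 347.1303, -357.1047]), [20.926616668701172, 34.40327072143555], np.float32(13.484688)) 0.12013346408317209
tab 202 (array([ 469.0945, -289.9332]), [19.43889617919922, 36.07070541381836], np.float32(-8.644348)) 0.1202425691864826
tab 228 (array([ 494.4454, -367.8529]), [21.85390281677246, 36.044498443603516], np.float32(-9.375549)) 0.1200154
[... 1652 characters left out ...]
]), [27.423931121826172, 37.14015579223633], np.float32(1.0277023)) 0.11934001077597592
tab 119 (array([ 520.2703, -180.6597]), [22.39896011352539, 36.24622344970703], np.float32(8.818375)) 0.11993025551866687
tab 141 (array([463.6681, -92.8118]), [25.278274536132812, 35.17524719238281], np.float32(13.237686)) 0.1199138072521347
rim 1165 (array([484.7777, 171.2771]), [126.3191909790039, 131.75112915039062], np.float32(73.77869)) 0.1025203225051458
glass 1136 (array([493.8108, 201.1804]), [50.11245346069336, 99.88938903808594], np.float32(-16.672699)) 0.10050017180241017
glass4 1033 (array([535.3898, 341.825 ]), [33.2000846862793, 100.53801727294922], np.float32(-16.67038)) 0.1001923153133787
```

Call:
send_rows(deltas=[[[2.3,-2.5,0.2,0,0,-6.6],[4.6,-5,0.4,0,0,-13.2],[7,-7.5,0.6,0,0,-19.8],[9.3,-10,0.8,0,0,-26.4],[11.6,-12.5,1,0,0,-33],[14,-15,1.2,0,0,-39.6],[16.3,-17.5,1.4,0,0,-46.2],[18.6,-20,1.6,0,0,-52.8],[21,-22.5,1.8,0,0,-59.4],[23.3,-25,2,0,0,-66],[25.6,-27.5,2,0,0,-72.6],[28.3,-30,2,0,0,-79.2]]], jaw=1)

```text
clock: 2.3
tcp_pos: [0.4671, 0.2439, 0.2517]
orientation: [0.0, 0.755, 0.656, 0.0]
wrist_force: [0.7, 0.3, 0.0]
finger_gap: 0.0854
```

Call:
send_rows(deltas=[[[0,-4.5,0,0,0,0],[0,-9,0,0,0,0],[0,-13.5,0,0,0,0],[0,-18,0,0,0,0],[0,-22.5,0,0,0,0],[0,-27,0,0,0,0],[0,-31.5,0,0,0,0],[0,-36,0,0,0,0],[0,-40.5,0,0,0,0],[0,-45,0,0,0,0],[0,-49.5,0,0,0,0],[0,-53.5,0,0,0,0]]])

```text
clock: 3.5
tcp_pos: [0.4662, -0.2923, 0.2514]
orientation: [0.0, 0.754, 0.657, 0.0]
wrist_force: [0.5, 0.8, 0.2]
finger_gap: 0.0853
```

Call:
send_rows(deltas=[[[0,0,-2,0,0,0],[0,0,-4,0,0,0],[0,0,-6,0,0,0],[0,0,-6,0,0,0],[0,0,-6,0,0,0]]])

```text
clock: 4.0
tcp_pos: [0.4664, -0.2899, 0.1915]
orientation: [-0.0, 0.754, 0.657, -0.0]
wrist_force: [-0.2, 0.3, -1.0]
finger_gap: 0.0855
```

```bash
python3 - <<'E'
from m import *
s=get_state();print(s['clock'],s['tcp_pos'],s['orientation'],s['finger_gap'],s['joint_pos'])
for n in('side','top'):
    p=read_camera(n); save(n+'1.png',p['img'])
E
```

```text
4.0 [ 0.4664 -0.2899  0.1915] [-0.0003  0.7536  0.6573 -0.    ] 0.08548891709885408 [-0.7024  0.2783 -0.1     1.1932  0.      1.0047]
```

View pics/side1.png

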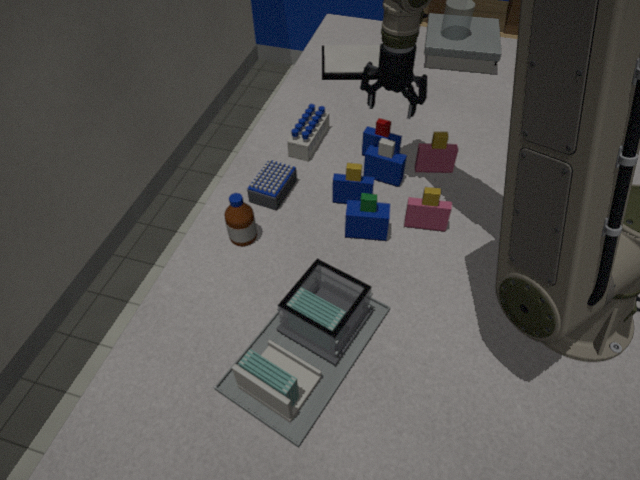

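View pics/top1.png

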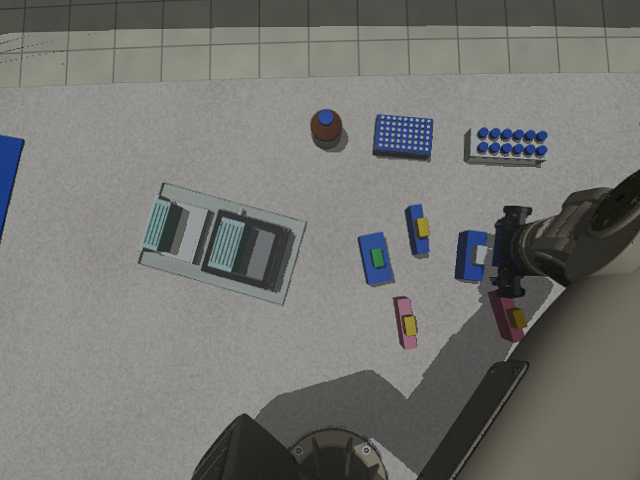

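Call:
send_rows(deltas=[[[0,0,-2,0,0,0],[0,0,-4,0,0,0],[0,0,-6,0,0,0],[0,0,-8,0,0,0],[0,0,-9,0,0,0],[0,0,-9.8,0,0,0],[0,0,-10.5,0,0,0],[0,0,-10.5,0,0,0]]])

```text
clock: 4.9
tcp_pos: [0.4665, -0.29, 0.0861]
orientation: [-0.0, 0.754, 0.657, -0.0]
wrist_force: [0.0, 1.1, -0.1]
finger_gap: 0.0853
```

Call:
send_rows(deltas=[[[0,0,0,0,0,0],[0,0,0,0,0,0],[0,0,0,0,0,0],[0,0,0,0,0,0],[0,0,0,0,0,0],[0,0,0,0,0,0],[0,0,0,0,0,0],[0,0,0,0,0,0]]], jaw=-1, force=60)

```text
clock: 5.7
tcp_pos: [0.4666, -0.2903, 0.087]
orientation: [0.0, 0.754, 0.657, -0.0]
wrist_force: [-2.0, 0.3, 5.7]
finger_gap: 0.0353
```

```bash
python3 - <<'E'
from m import *
s=get_state();print(s['clock'],s['tcp_pos'],s['orientation'],s['finger_gap'],s['wrist_force'])
p=read_camera('side'); save('side2.png',cv2.resize(p['img'][60:260,280:480],(600,600),interpolation=cv2.INTER_CUBIC))
E
```

```text
5.7 [ 0.4666 -0.2903  0.087 ] [ 0.0005  0.7537  0.6573 -0.    ] 0.03527876428619248 [-1.9967  0.271   5.7257]
```

View pics/side2.png

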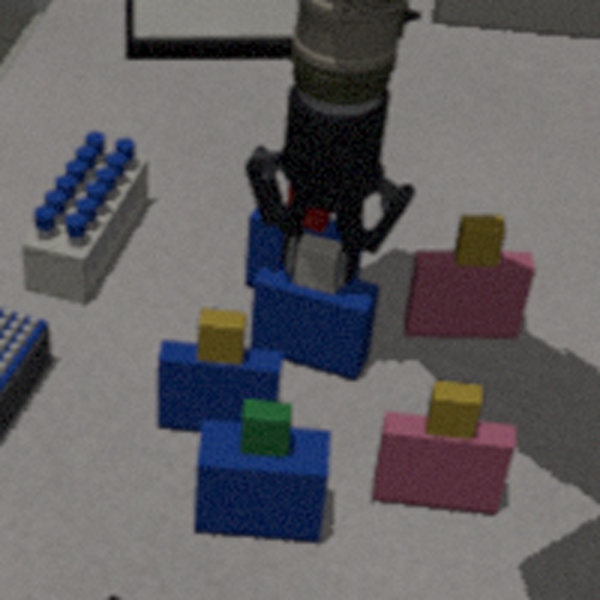

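The side view shows the white tab of block_38 held squarely at about (385,150). Next I lift.

Call:
send_rows(deltas=[[[0,0,0.5,0,0,0],[0,0,2,0,0,0],[0,0,4,0,0,0],[0,0,7,0,0,0],[0,0,10,0,0,0],[0,0,13,0,0,0],[0,0,16,0,0,0],[0,0,18,0,0,0],[0,0,19,0,0,0],[0,0,19,0,0,0]]])

```text
clock: 6.75
tcp_pos: [0.467, -0.2903, 0.2771]
orientation: [0.001, 0.754, 0.657, 0.0]
wrist_force: [0.4, -0.2, -3.6]
finger_gap: 0.035
```

Call:
send_rows(deltas=[[[0,3,0,0,0,0],[0,7,0,0,0,0],[0,11,0,0,0,0],[0,15,0,0,0,0],[0,19,0,0,0,-1],[0,23,0,0,0,-2],[0.2,27,0,0,0,-4],[0.4,31,0,0,0,-5],[0.6,35,0,0,0,-6],[0.8,39,0,0,0,-7],[0.9,41.5,0,0,0,-8],[0.9,42.5,0,0,0,-8.5]]])

```text
clock: 7.95
tcp_pos: [0.4745, 0.1372, 0.2743]
orientation: [-0.001, 0.799, 0.601, -0.001]
wrist_force: [0.6, -0.4, -2.3]
finger_gap: 0.0352
```

Call:
send_rows(deltas=[[[0,0,-1,0,0,0],[0,0,-2,0,0,0],[0,0,-3,0,0,0],[0,0,-3,0,0,0],[0,0,-3,0,0,0]]])

```text
clock: 8.45
tcp_pos: [0.4752, 0.1341, 0.2458]
orientation: [-0.0, 0.801, 0.599, -0.001]
wrist_force: [0.3, -0.6, -2.0]
finger_gap: 0.0351
```

```bash
python3 - <<'E'
from m import *
s=get_state();print(s['clock'],s['tcp_pos'],s['orientation'],s['finger_gap'],s['wrist_force'],s['joint_pos'])
for n in('side','top'):
    p=read_camera(n); save(n+'3.png',p['img']); np.savez(n+'3.npz',**{k:p[k] for k in p})
    zt=s['tcp_pos'][2]-.087+.08
    Q=seg(p,(.35,.65,.05,.27),(zt-.012,zt+.012),blue); 
    if len(Q)>30:
        Q=clean(Q);print(n,len(Q),rect(Q),np.median(Q[:,2]))
    Q=seg(p,(.35,.65,.05,.27),(.115,zt-.006),blue); print('all blue',len(Q), Q.min(0) if len(Q) else '',Q.max(0) if len(Q) else '')
E
```

```text
8.45 [0.4752 0.1341 0.2458] [-0.0002  0.8007  0.5991 -0.0005] 0.03510474988057168 [ 0.2516 -0.6131 -1.9589] [ 0.1123  0.1525 -0.1262  1.2932 -0.0001  1.9692]
side 806 (array([474.3817, 134.4208]), [39.654571533203125, 98.40861511230469], np.float32(-15.989616)) 0.23912737873386275
all blue 1347 [0.4229 0.1308 0.1584] [0.5267 0.1667 0.2327]
top 384 (array([475.3113, 123.9931]), [20.447607040405273, 97.46747589111328], np.float32(-14.855919)) 0.23918691222237654
all blue 242 [0.4259 0.1021 0.1758] [0.5181 0.1294 0.2325]
```

View pics/side3.png

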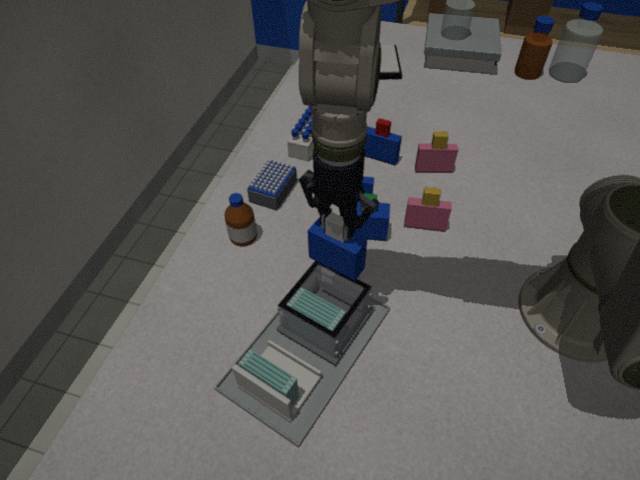

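View pics/top3.png

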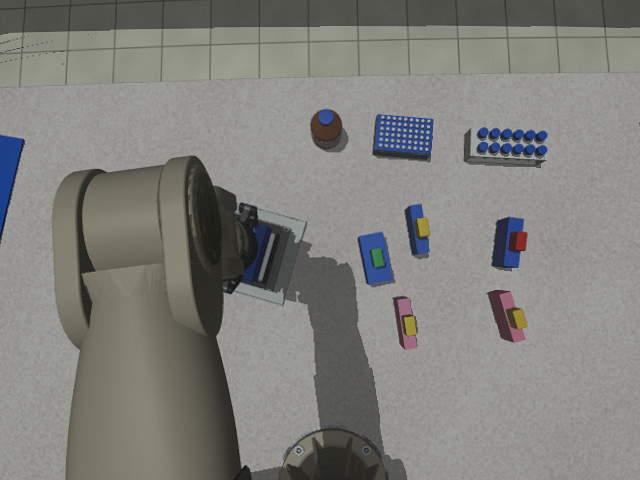

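Both views show block_38 hanging straight above the box. Its centre agrees with the TCP to 1 mm, and its yaw matches the box at about -16.4°. I shift to box y = -33 mm and start lowering.

Call:
send_rows(deltas=[[[0.1,0.5,-0.5,0,0,0],[0.1,0.5,-1.5,0,0,0],[0.1,0.5,-2.5,0,0,0],[0.1,0.5,-3.5,0,0,0],[0.1,0.5,-4.5,0,0,0],[0.1,0.5,-5.3,0,0,0],[0.1,0.5,-6,0,0,0],[0.1,0.5,-6.4,0,0,0],[0.1,0.5,-6.8,0,0,0],[0.1,0.5,-7.2,0,0,0],[0.1,0.5,-7.2,0,0,0]]])

```text
clock: 9.65
tcp_pos: [0.4763, 0.1399, 0.1739]
orientation: [-0.0, 0.8, 0.6, -0.0]
wrist_force: [0.2, 0.2, -2.4]
finger_gap: 0.0351
```

```bash
python3 - <<'E'
from m import *
s=get_state();print(s['clock'],s['tcp_pos'],s['orientation'],s['finger_gap'],s['wrist_force'],s['ft_torque'])
p=read_camera('side'); save('side4.png',cv2.resize(p['img'][200:400,250:450],(600,600),interpolation=cv2.INTER_CUBIC))
E
```

```text
9.65 [0.4763 0.1399 0.1739] [-0.0001  0.8003  0.5996 -0.0002] 0.035095810192468095 [ 0.2123  0.2414 -2.4185] [-0.0027  0.0315 -0.0201]
```

View pics/side4.png

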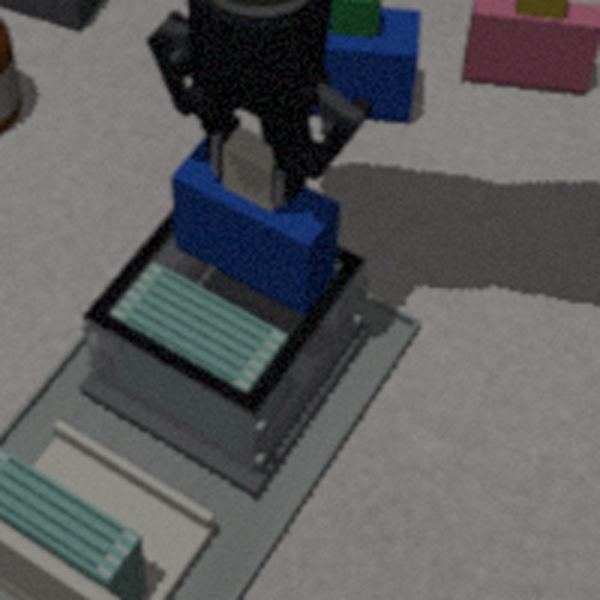

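The block is in the mouth of the box, with its lower edge inside the rim and no contact force. I keep lowering.

Call:
send_rows(deltas=[[[0,0,-0.5,0,0,0],[0,0,-1.1,0,0,0],[0,0,-1.7,0,0,0],[0,0,-2.3,0,0,0],[0,0,-2.9,0,0,0],[0,0,-3.5,0,0,0],[0,0,-4.1,0,0,0],[0,0,-4.7,0,0,0],[0,0,-5.2,0,0,0],[0,0,-5.6,0,0,0],[0,0,-6,0,0,0],[0,0,-6,0,0,0]]])

```text
clock: 10.9
tcp_pos: [0.4762, 0.1399, 0.1138]
orientation: [-0.0, 0.8, 0.6, -0.0]
wrist_force: [-0.1, 0.8, -2.7]
finger_gap: 0.0351
```

Call:
send_rows(deltas=[[[-0.02,-0.05,0,0,0,0],[-0.04,-0.1,0,0,0,0],[-0.06,-0.15,0,0,0,0],[-0.08,-0.2,0,0,0,0],[-0.08,-0.2,0,0,0,0]]])

```text
clock: 11.4
tcp_pos: [0.4757, 0.1379, 0.1144]
orientation: [0.0, 0.8, 0.6, 0.0]
wrist_force: [-0.3, 0.6, -3.0]
finger_gap: 0.0352
```

```bash
python3 - <<'E'
from m import *
s=get_state();print(s['clock'],s['tcp_pos'],s['orientation'],s['finger_gap'],s['wrist_force'],s['ft_torque'])
p=read_camera('side'); save('side5.png',cv2.resize(p['img'][200:400,250:450],(600,600),interpolation=cv2.INTER_CUBIC))
Q=seg(p,(.38,.6,.05,.27),(.095,.125),blue);Q=clean(Q);print(len(Q),rect(Q),np.median(Q[:,2]))
E
```

```text
11.4 [0.4757 0.1379 0.1144] [0.0001 0.8003 0.5996 0.0001] 0.03518873171017746 [-0.2624  0.6014 -3.0304] [-0.0456 -0.0399 -0.007 ]
649 (array([476.067 , 137.1155]), [41.63861846923828, 111.35051727294922], np.float32(-17.518875)) 0.10769197051890098
```

View pics/side5.png

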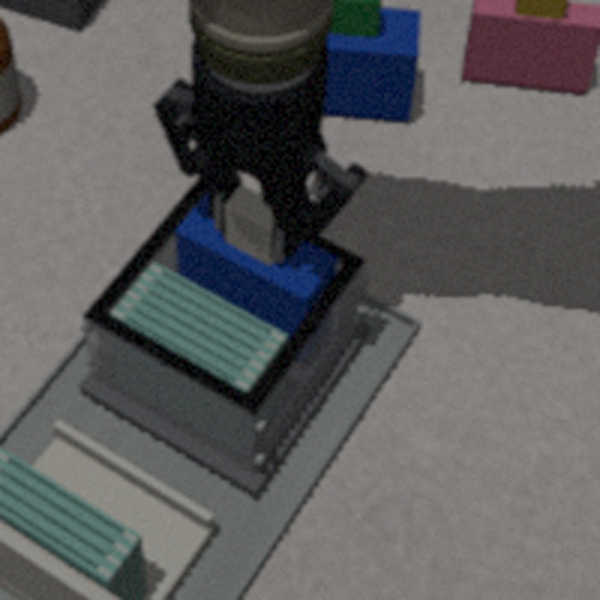

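Call:
send_rows(deltas=[[[-0.03,-0.1,0,0,0,0],[-0.04,-0.15,0,0,0,0],[-0.06,-0.2,0,0,0,0],[-0.06,-0.2,0,0,0,0],[-0.06,-0.2,0,0,0,0]]])

```text
clock: 11.95
tcp_pos: [0.4751, 0.136, 0.1143]
orientation: [0.0, 0.8, 0.6, 0.0]
wrist_force: [-1.2, -0.1, -2.7]
finger_gap: 0.0353
```

Call:
send_rows(deltas=[[[-0.02,-0.05,0,0,0,0],[-0.03,-0.1,0,0,0,0],[-0.03,-0.1,0,0,0,0],[-0.03,-0.1,0,0,0,0]]])

```text
clock: 12.35
tcp_pos: [0.475, 0.1355, 0.1144]
orientation: [-0.0, 0.8, 0.6, 0.001]
wrist_force: [-0.1, 3.7, -4.1]
finger_gap: 0.0353
```

The -y wall is felt exactly where it was expected (block centre at box y ≈ -36.9). I lower to the floor.

Call:
send_rows(deltas=[[[0.02,0.05,-0.2,0,0,0],[0.02,0.05,-0.4,0,0,0],[0.02,0.05,-0.55,0,0,0],[0.02,0.05,-0.6,0,0,0],[0.02,0.05,-0.6,0,0,0]]])

```text
clock: 12.85
tcp_pos: [0.4751, 0.1355, 0.1082]
orientation: [0.0, 0.8, 0.6, 0.0]
wrist_force: [0.3, 2.3, -3.8]
finger_gap: 0.0347
```

Call:
send_rows(deltas=[[[0,0,-0.05,0,0,0],[0,0,-0.1,0,0,0],[0,0,-0.1,0,0,0],[0,0,-0.1,0,0,0]]])

```text
clock: 13.25
tcp_pos: [0.4751, 0.1355, 0.1073]
orientation: [0.0, 0.8, 0.6, 0.0]
wrist_force: [1.7, 3.0, -1.8]
finger_gap: 0.0354
```

Call:
send_rows(deltas=[[[0,0,-0.04,0,0,0],[0,0,-0.08,0,0,0],[0,0,-0.08,0,0,0],[0,0,-0.08,0,0,0]]])

```text
clock: 13.65
tcp_pos: [0.4751, 0.1356, 0.107]
orientation: [0.0, 0.8, 0.6, 0.0]
wrist_force: [-1.7, 2.8, 4.5]
finger_gap: 0.0351
```

It is on the floor. I release and lift.

Call:
send_rows(deltas=[[[0,0,0.05,0,0,0],[0,0,0.05,0,0,0],[0,0,0.05,0,0,0],[0,0,0.05,0,0,0],[0,0,0.05,0,0,0],[0,0,0.05,0,0,0]]], jaw=0.35)

```text
clock: 14.25
tcp_pos: [0.475, 0.1354, 0.1069]
orientation: [0.0, 0.8, 0.6, -0.0]
wrist_force: [0.2, -0.2, -0.5]
finger_gap: 0.0573
```

Call:
send_rows(deltas=[[[0,0,0.5,0,0,0],[0,0,2,0,0,0],[0,0,4,0,0,0],[0,0,6,0,0,0],[0,0,9,0,0,0],[0,0,12,0,0,0],[0,0,13,0,0,0]]])

```text
clock: 14.95
tcp_pos: [0.4765, 0.1357, 0.2405]
orientation: [0.001, 0.8, 0.6, 0.002]
wrist_force: [1.1, 0.3, 0.8]
finger_gap: 0.0581
```

Call:
send_rows(deltas=[[[0.3,-3,0,0,0,2],[0.9,-7,0,0,0,4],[1.6,-11,0,0,0,7],[2.3,-15,0,0,0,10],[2.9,-19,0,0,0,13],[3.5,-23,0,0,0,16],[4.1,-27,0,0,0,19],[4.6,-30,0,0,0,22],[4.7,-31.6,0,0,0,24.5],[4.7,-31.6,0,0,0,24.5],[4.7,-31.6,0,0,0,24.5]]], jaw=1)

```text
clock: 16.05
tcp_pos: [0.5216, -0.1804, 0.2364]
orientation: [-0.001, 0.655, 0.755, 0.0]
wrist_force: [0.6, -0.5, 0.2]
finger_gap: 0.0855
```

```bash
python3 - <<'E'
from m import *
s=get_state();print(s['clock'],s['tcp_pos'],s['orientation'],s['finger_gap'],s['wrist_force'])
for n in('side','top'):
    p=read_camera(n); save(n+'6.png',p['img']); np.savez(n+'6.npz',**{k:p[k] for k in p})
    Q=seg(p,(.38,.6,.05,.27),(.094,.106),blue);Q=clean(Q);print(len(Q),rect(Q),np.median(Q[:,2]))
    Q=seg(p,(.42,.54,.05,.27),(.132,.15));Q=clean(Q);print('tab',len(Q),rect(Q),np.median(Q[:,2]))
    Q=seg(p,(.42,.6,-.23,-.14),(.074,.086),blue);Q=clean(Q);print('b24',len(Q),rect(Q) if len(Q)>9 else'')
E
```

```text
16.05 [ 0.5216 -0.1804  0.2364] [-0.0007  0.6554  0.7553  0.    ] 0.08554305077301011 [ 0.5515 -0.5441  0.2065]
626 (array([482.4716, 173.1703]), [103.1290054321289, 119.2668685913086], np.float32(74.37816)) 0.10058246704437211
tab 203 (array([473.8063, 136.5794]), [20.681533813476562, 35.95000457763672], np.float32(-17.142792)) 0.14029747141493992
b24 209 (array([ 519.7012, -180.9548]), [26.297645568847656, 96.7100830078125], np.float32(9.548286))
667 (array([477.6652, 134.339 ]), [38.80093765258789, 97.99884033203125], np.float32(-16.34459)) 0.09979783929271596
tab 202 (array([477.8055, 134.505 ]), [19.96006202697754, 35.67643356323242], np.float32(-17.043785)) 0.13934909303631804
b24 369 (array([ 523.7684, -180.9352]), [24.759584426879883, 96.6990737915039], np.float32(7.811035))
```

View pics/side6.png

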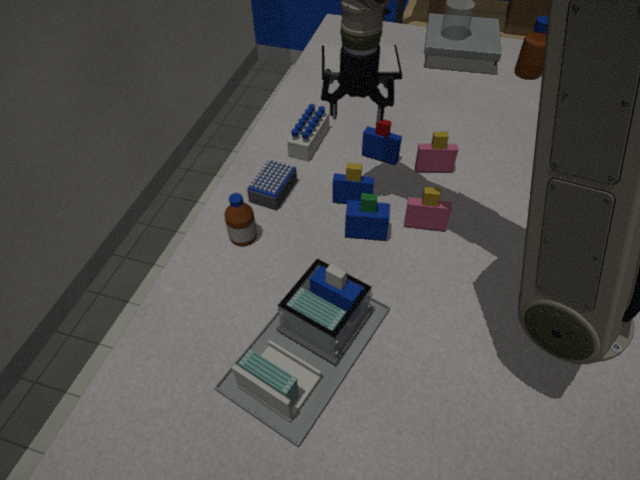

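View pics/top6.png

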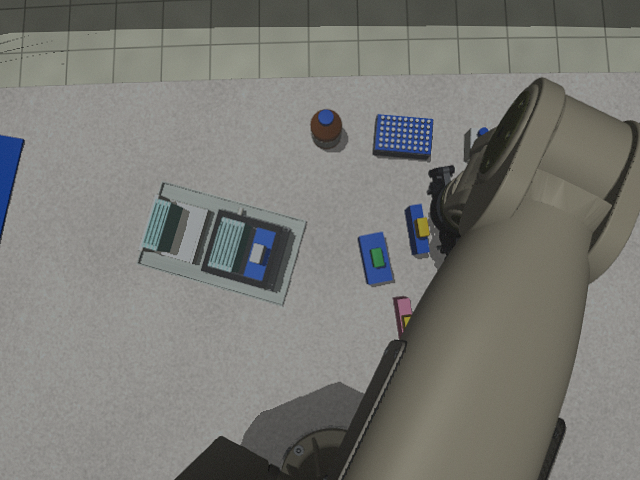

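The white-tabbed block_38 stands in the box beside the wall: its body top is at z 0.100 and its tab top at 0.140. The gripper is over block_24, the blue block with the yellow tab at (353,183) in the side view. I lower onto it.

Call:
send_rows(deltas=[[[0,0,-3,0,0,0],[0,0,-6,0,0,0],[0,0,-9,0,0,0],[0,0,-11.5,0,0,0],[0,0,-13,0,0,0],[0,0,-14,0,0,0],[0,0,-14.7,0,0,0],[0,0,-14.7,0,0,0],[0,0,-14.7,0,0,0]]])

```text
clock: 17.05
tcp_pos: [0.5225, -0.1806, 0.0908]
orientation: [0.001, 0.655, 0.756, 0.0]
wrist_force: [0.4, 0.2, 0.4]
finger_gap: 0.0854
```

Call:
send_rows(deltas=[[[0,0,0,0,0,0],[0,0,0,0,0,0],[0,0,0,0,0,0],[0,0,0,0,0,0],[0,0,0,0,0,0],[0,0,0,0,0,0],[0,0,0,0,0,0],[0,0,0,0,0,0]]], jaw=-1, force=60)

```text
clock: 17.85
tcp_pos: [0.5221, -0.1808, 0.0905]
orientation: [0.0, 0.655, 0.756, -0.0]
wrist_force: [-2.1, -0.1, 5.3]
finger_gap: 0.0352
```

Call:
send_rows(deltas=[[[0,0,0.5,0,0,0],[0,0,2,0,0,0],[0,0,4,0,0,0],[0,0,7,0,0,0],[0,0,10,0,0,0],[0,0,13,0,0,0],[0,0,16,0,0,0],[0,0,18,0,0,0],[0,0,19,0,0,0],[0,0,19,0,0,0]]])

```text
clock: 18.85
tcp_pos: [0.5226, -0.1807, 0.2809]
orientation: [0.001, 0.655, 0.756, 0.0]
wrist_force: [-0.1, 0.2, -2.4]
finger_gap: 0.035
```

Call:
send_rows(deltas=[[[-0.3,3,0,0,0,-2],[-0.7,6.5,0,0,0,-4],[-1.1,10,0,0,0,-7],[-1.5,14,0,0,0,-10],[-2,18,0,0,0,-13],[-2.4,22,0,0,0,-16],[-2.8,26,0,0,0,-19],[-3.2,29.5,0,0,0,-21],[-3.5,32,0,0,0,-23],[-3.8,34.2,0,0,0,-24.5],[-3.8,34.7,0,0,0,-24.5],[-3.8,34.7,0,0,0,-24.5]]])

```text
clock: 20.05
tcp_pos: [0.4834, 0.1669, 0.2786]
orientation: [-0.0, 0.8, 0.601, -0.001]
wrist_force: [-0.2, -0.3, -1.7]
finger_gap: 0.0352
```

Call:
send_rows(deltas=[[[0,0,-0.5,0,0,0],[0,0,-1.5,0,0,0],[0,0,-2.5,0,0,0],[0,0,-3.5,0,0,0],[0,0,-3.5,0,0,0],[0,0,-3.5,0,0,0]]])

```text
clock: 20.65
tcp_pos: [0.4838, 0.1662, 0.2446]
orientation: [-0.0, 0.8, 0.599, -0.0]
wrist_force: [0.5, 0.2, -2.8]
finger_gap: 0.0352
```

```bash
python3 - <<'E'
from m import *
s=get_state();print(s['clock'],s['tcp_pos'],s['orientation'],s['finger_gap'],s['wrist_force'])
q=s['orientation'];print('yaw',np.degrees(2*np.arctan2(q[2],q[1]))-90)
zt=s['tcp_pos'][2]-.0905+.08
for n in('side','top'):
    p=read_camera(n); save(n+'7.png',p['img']); 
    Q=seg(p,(.38,.6,.05,.27),(zt-.01,zt+.01),blue);
    if len(Q)>20: Q=clean(Q);print(n,len(Q),rect(Q),np.median(Q[:,2]))
    # front face plane (side cam)
    F=seg(p,(.38,.6,.14,.20),(zt-.07,zt-.01),blue)
    if len(F)>50:
        c=F.mean(0);u,sv,vt=np.linalg.svd(F-c,full_matrices=False);print('face normal',vt[2],'c',c,'rms',sv[2]/len(F)**.5)
E
```

```text
20.65 [0.4838 0.1662 0.2446] [-0.0002  0.8004  0.5995 -0.0004] 0.03517912197841197 [ 0.5221  0.1882 -2.8174]
yaw -16.33437829111908
side 526 (array([482.5061, 166.3202]), [23.82434844970703, 99.19346618652344], np.float32(-16.901642)) 0.23413976799958552
face normal [-0.2303 -0.9731  0.0064] c [0.4794 0.1767 0.195 ] rms 0.0037561898200672316
top 302 (array([484.9037, 161.4534]), [17.017850875854492, 97.37012481689453], np.float32(-16.790298)) 0.23396204938637397
face normal [ 0.2876  0.9577 -0.0022] c [0.4811 0.1543 0.1974] rms 0.00027246629172900593
```

View pics/side7.png

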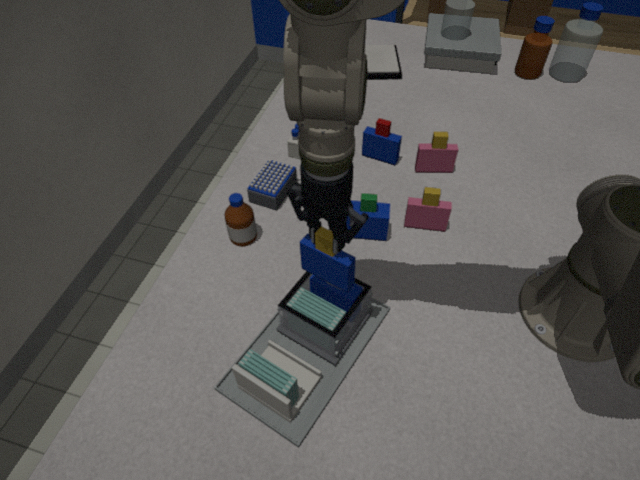

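The yellow-tabbed block_24 hangs vertical over the gap, with its centre at box y ≈ -4.8 and its yaw within 0.4°. I lower it in small steps and watch the force.

Call:
send_rows(deltas=[[[0,0,-1,0,0,0],[0,0,-2,0,0,0],[0,0,-3,0,0,0],[0,0,-4,0,0,0],[0,0,-4.7,0,0,0],[0,0,-5,0,0,0],[0,0,-5.3,0,0,0],[0,0,-5.6,0,0,0],[0,0,-5.6,0,0,0]]])

```text
clock: 21.65
tcp_pos: [0.484, 0.1664, 0.1889]
orientation: [0.0, 0.8, 0.6, -0.0]
wrist_force: [-0.1, 0.3, -1.1]
finger_gap: 0.0352
```

Call:
send_rows(deltas=[[[0,0,-0.2,0,0,0],[0,0,-0.4,0,0,0],[0,0,-0.6,0,0,0],[0,0,-0.8,0,0,0],[0,0,-0.8,0,0,0]]])

```text
clock: 22.15
tcp_pos: [0.4838, 0.1664, 0.1807]
orientation: [-0.0, 0.8, 0.6, -0.0]
wrist_force: [-0.5, -0.8, -1.7]
finger_gap: 0.0352
```

Call:
send_rows(deltas=[[[0,0,-0.2,0,0,0],[0,0,-0.5,0,0,0],[0,0,-0.8,0,0,0],[0,0,-1.1,0,0,0],[0,0,-1.4,0,0,0],[0,0,-1.4,0,0,0]]])

```text
clock: 22.75
tcp_pos: [0.4837, 0.1664, 0.1664]
orientation: [-0.0, 0.8, 0.6, -0.0]
wrist_force: [-0.1, -0.2, -2.4]
finger_gap: 0.0353
```

Call:
send_rows(deltas=[[[0,0,-0.2,0,0,0],[0,0,-0.5,0,0,0],[0,0,-0.8,0,0,0],[0,0,-1.1,0,0,0],[0,0,-1.4,0,0,0],[0,0,-1.4,0,0,0]]])

```text
clock: 23.35
tcp_pos: [0.4837, 0.1664, 0.1525]
orientation: [-0.0, 0.8, 0.6, -0.0]
wrist_force: [-0.2, 1.0, -1.7]
finger_gap: 0.0351
```

No contact force so far. The floor should come at TCP z ≈ 0.1105.

Call:
send_rows(deltas=[[[0,0,-0.3,0,0,0],[0,0,-0.7,0,0,0],[0,0,-1.1,0,0,0],[0,0,-1.5,0,0,0],[0,0,-1.9,0,0,0],[0,0,-2.3,0,0,0],[0,0,-2.3,0,0,0]]])

```text
clock: 24.05
tcp_pos: [0.4836, 0.1664, 0.1293]
orientation: [-0.0, 0.8, 0.6, -0.0]
wrist_force: [-0.5, -0.2, -1.9]
finger_gap: 0.035
```

Call:
send_rows(deltas=[[[0,0,-0.4,0,0,0],[0,0,-0.8,0,0,0],[0,0,-1.2,0,0,0],[0,0,-1.5,0,0,0],[0,0,-1.7,0,0,0],[0,0,-1.7,0,0,0]]])

```text
clock: 24.65
tcp_pos: [0.4838, 0.1664, 0.1127]
orientation: [-0.0, 0.8, 0.6, -0.0]
wrist_force: [-0.9, -0.7, -2.6]
finger_gap: 0.035
```

Call:
send_rows(deltas=[[[0,0,-0.1,0,0,0],[0,0,-0.2,0,0,0],[0,0,-0.25,0,0,0],[0,0,-0.25,0,0,0]]])

```text
clock: 25.05
tcp_pos: [0.4841, 0.1665, 0.1106]
orientation: [0.0, 0.8, 0.6, 0.0]
wrist_force: [0.3, -0.0, -1.3]
finger_gap: 0.035
```

Call:
send_rows(deltas=[[[0,0,-0.04,0,0,0],[0,0,-0.08,0,0,0],[0,0,-0.08,0,0,0],[0,0,-0.08,0,0,0]]])

```text
clock: 25.45
tcp_pos: [0.4841, 0.1666, 0.1105]
orientation: [0.0, 0.8, 0.6, 0.0]
wrist_force: [-2.0, -0.6, 5.5]
finger_gap: 0.0352
```

Floor reached (TCP stops at 0.1105, force about +5.5 N). I release, lift and look.

Call:
send_rows(deltas=[[[0,0,0.08,0,0,0],[0,0,0.08,0,0,0],[0,0,0.08,0,0,0],[0,0,0.08,0,0,0],[0,0,0.08,0,0,0],[0,0,0.08,0,0,0]]], jaw=0.35)

```text
clock: 26.05
tcp_pos: [0.484, 0.1665, 0.1104]
orientation: [0.0, 0.8, 0.6, -0.0]
wrist_force: [-0.2, 0.2, -0.8]
finger_gap: 0.0577
```

Call:
send_rows(deltas=[[[0,0,0.5,0,0,0],[0,0,2,0,0,0],[0,0,4,0,0,0],[0,0,7,0,0,0],[0,0,10,0,0,0],[0,0,13,0,0,0],[0,0,14,0,0,0]]])

```text
clock: 26.75
tcp_pos: [0.4854, 0.1668, 0.2541]
orientation: [0.001, 0.8, 0.6, 0.002]
wrist_force: [0.4, 0.7, 0.5]
finger_gap: 0.0576
```

Call:
send_rows(deltas=[[[0,-3,0,0,0,0],[0,-7,0,0,0,0],[0,-11,0,0,0,0],[0,-15,0,0,0,0],[0,-19,0,0,0,0],[0,-23,0,0,0,0],[0,-27,0,0,0,0],[0,-30,0,0,0,0],[0,-30,0,0,0,0]]])

```text
clock: 27.65
tcp_pos: [0.4839, -0.1368, 0.2496]
orientation: [0.0, 0.802, 0.598, -0.0]
wrist_force: [-0.2, 0.9, 0.2]
finger_gap: 0.0575
```

```bash
python3 - <<'E'
from m import *
s=get_state();print(s['clock'],s['tcp_pos'],s['finger_gap'],s['wrist_force'])
for n in('side','top'):
    p=read_camera(n); save(n+'8.png',p['img']); 
    I=np.hstack([p['img'][220:420,230:430]] if n=='side' else [p['img'][180:310,180:310]]); save(n+'8z.png',cv2.resize(I,(600,600),interpolation=cv2.INTER_CUBIC))
    for a,b,nm in((.115,.152,'38tab'),(.152,.2,'24tab')):
        Q=seg(p,(.42,.54,a,b),(.132,.15));Q=clean(Q);print(n,nm,len(Q),rect(Q),np.median(Q[:,2]))
    Q=seg(p,(.38,.6,.05,.18),(.094,.106),blue);Q=clean(Q);A=np.c_[Q[:,:2],np.ones(len(Q))];print('body top',np.median(Q[:,2]),'slopes',np.linalg.lstsq(A,Q[:,2],rcond=None)[0][:2],rect(Q))
    for c in((.467,-.092),(.4925,-.367)):
        Q=seg(p,(c[0]-.02,c[0]+.02,c[1]-.02,c[1]+.02),(.11,.13));print('other tab',len(Q),np.median(Q,0) if len(Q) else '')
E
```

```text
27.65 [ 0.4839 -0.1368  0.2496] 0.05749339217037382 [-0.189   0.9066  0.1973]
side 38tab 198 (array([473.8088, 136.0929]), [20.208219528198242, 36.5243034362793], np.float32(-19.650879)) 0.14003383449351153
side 24tab 207 (array([481.786 , 166.2675]), [20.49695587158203, 35.57150650024414], np.float32(-16.15532)) 0.1400034082877081
body top 0.10073178109776013 slopes [-0.0004  0.0017] (array([474.1989, 147.6718]), [65.72918701171875, 105.93634796142578], np.float32(-15.777908))
other tab 149 [ 0.4637 -0.0889  0.1197]
other tab 34 [ 0.5031 -0.3624  0.1175]
top 38tab 199 (array([477.7947, 134.5249]), [19.896825790405273, 35.765357971191406], np.float32(-15.709557)) 0.13963524723595133
top 24tab 202 (array([486.3784, 165.2719]), [20.286724090576172, 35.85337829589844], np.float32(-15.823036)) 0.13945444173829075
body top 0.09951123572648607 slopes [-0.0002  0.001 ] (array([481.129 , 145.9772]), [63.00638961791992, 98.15086364746094], np.float32(-15.439667))
other tab 203 [ 0.4668 -0.092   0.1198]
other tab 0
```

View pics/side8z.png

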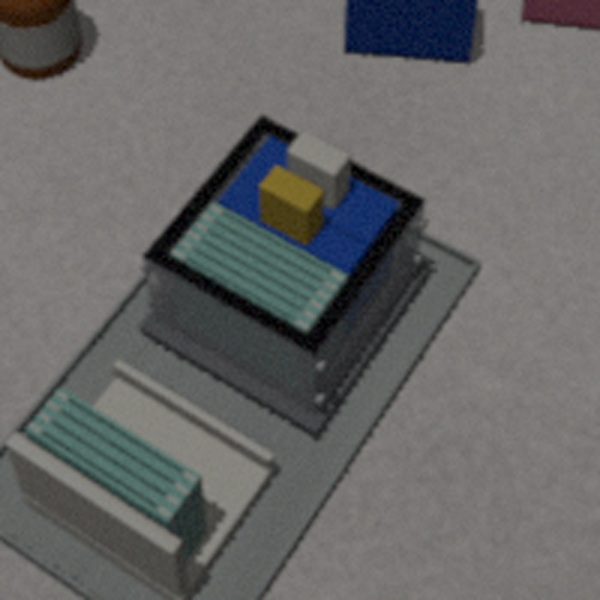

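View pics/top8.png

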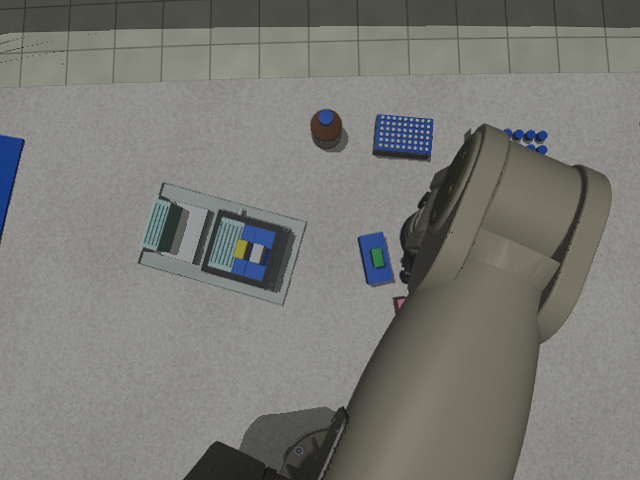

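```bash
python3 -c "
from h import *
print(hand_in())"
```

```text
the job is handed in; nothing more can be done
None
```

View pics/side8.png

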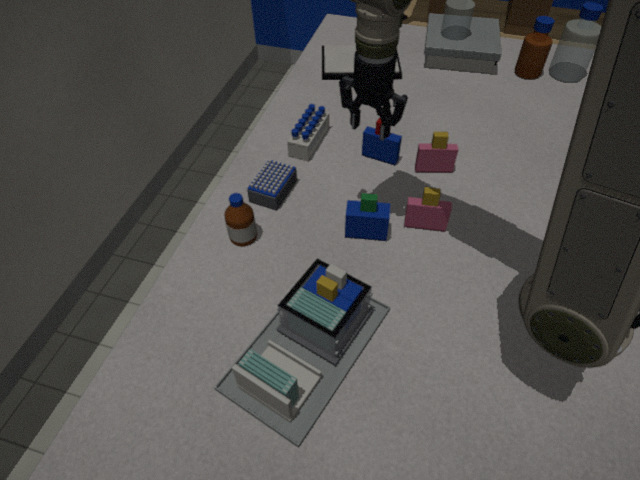

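The casting box is packed and the job is handed in at about 28 s; no verdict was reported. The box holds the six-cassette set, so I lowered in block_38 (white tab) against the -y wall, then block_24 (yellow tab) between it and the glass.

- **Fit:** both cameras show the two blocks upright on the floor of the box, with body tops at z 0.100 m and tabs at 0.140 m. The tops are level, and the two together measure about 63 mm across. The forces read while lowering and sliding the blocks stayed under 6 N.
- **Rest of the scene:** block_48 (green tab) and block_30 (red tab) still stand on the bench. The bottle, tip box and tube rack look undisturbed, and the gripper was clear of everything.
- **Checks that disagreed:** the two cameras differed by about 3–4 mm in x. I settled this by feeling the -y wall and using the gripper's known position. In the last pictures the gripper partly hid block_30's tab, so I judged it by its visible body.

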